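# Lock a vial tray under the shaker's leaf spring

### The job

The small blue tray with three vials stands loose on the shaker's sprung deck, just in front of the leaf-spring hold-down. With the fingertips on the tray's ribbed finger rest, press the tray firmly down and, keeping it pressed, slide it back under the leaf spring until it is fully home against the stop; then let go and move clear. Do not ram the tray against the spring or the stop, do not lift or tip it, do not touch the vials standing in it, and leave everything else on the table where it is.

Things in the scene. Friction and masses are not known exactly. Their poses are not given: they have to be found in the camera images.
- shaker: white bench-top vial shaker, fixed, 240 deep (x) x 190 wide (y), housing 68 high, display and knob on its front (-x) face. Origin: centre of its underside, on the table; z up; +x is the way the tray slides home, away from the front panel. On top: a black sprung deck between two aluminium guide rails along x (97 apart, rail tops at height 112), a dark steel stop at the rear
- deck_front (a point): middle of the front edge of the sprung deck's top with the deck up (shaker frame -95, 0, 104); fixed to the shaker; the deck is 178 long x 92 wide, x from -95 to +83
- stop (a point): middle of the stop block's front face (shaker frame +85, 0, 109), fixed; block top at height 117. The tray's nose touches this face when it is fully home
- lip (a point): tip of the leaf spring at rest (shaker frame +47, 0, 109.5), fixed to the shaker. The steel leaf, 46 wide, is clamped on the stop at x +91, height 119, slants down to a knuckle at x +57 (underside 104.5), then turns up to this 3 mm thick tip (underside 108). The tray's nose enters only when held 6 mm or more below its resting height; else it butts on the tip
- tray: loose light blue plastic tray, 112 long (x) x 94 wide, 0.12 to 0.21 kg, on the deck, +x towards the stop. Origin: centre of its underside (height 104 at the start). x -56 to -22: flat finger rest with thin grey ribs, top 10 above the underside; -22 to +12: block with three wells, top 22; +12 to +56: flat nose, top 10. Nose starts 5 to 25 short of the lip; home, the origin is at x +29 of the shaker. Slides easily
- tray_rest (a point): middle of the top of the tray's finger rest, 39 behind the tray's centre (tray frame -39, 0, 10); axes as the tray's
- tray_nose (a point): top middle of the tray's front edge (tray frame 56, 0, 10), the edge that goes under the spring first
- deck (a joint): how far the sprung deck is pressed down, m: 0 = up, 0.008 = on its bottom stop. With the tray on it, it yields from about 5 N of downward push and takes 1 N more for each mm, about 13 N to the bottom; when let go it rises and clamps the tray up against the leaf spring (deck then about 0.005 down)
- leaf (a joint): lift of the leaf spring about its clamped rear end, rad: 0 = at rest, grows as its lip and knuckle are raised (0.03 is 1 mm at the knuckle); about 2 N per mm at the knuckle
- vial0: injection vial with a purple cap, 22 across and 40 tall, 25 g, standing loose in the right-hand (-y) well of the tray, top 46 above the tray's underside (36 above the finger rest). Origin: centre of its foot. Not to be touched
- vial1: injection vial with a purple cap, 22 across and 40 tall, 25 g, standing loose in the middle well of the tray, top 46 above the tray's underside (36 above the finger rest). Origin: centre of its foot. Not to be touched
- vial2: injection vial with a purple cap, 22 across and 40 tall, 25 g, standing loose in the left-hand (+y) well of the tray, top 46 above the tray's underside (36 above the finger rest). Origin: centre of its foot. Not to be touched
- spare_tray: an empty light blue tray of the same kind lying on the table, 112 x 94 x 22; leave it alone (sizes in mm; origin: centre of its underside)
- loose_vial_a: a single vial like the others, standing on the table beside the shaker; leave it alone (sizes in mm; origin: centre of its underside)
- loose_vial_b: another single vial standing on the table on the other side of the shaker; leave it alone (sizes in mm; origin: centre of its underside)
- alcohol: white alcohol bottle with blue cap, 60 across, 170 tall; leave it alone (sizes in mm; origin: centre of its underside)
- carton: open cardboard carton with a white band and five vials in it, 130 x 190 x 60; leave it alone (sizes in mm; origin: centre of its underside)
- marker: black and green marker pen lying flat, 130 long; leave it alone (sizes in mm; origin: centre of its underside)
- tweezers: steel tweezers lying flat, 145 long; leave it alone (sizes in mm; origin: centre of its underside)
Mind the look-alikes: they are no part of the job. Leave any brown, green or purple look-alike of the tray alone.

How it is judged:
By the outcome, as a careful person would: the job done as asked, in the order asked, and still so for the second after the job is handed in, with the robot touching nothing.
It also fails if it takes over 35 s, if anything falls off the work surface, if the arm or the gripper's body presses on something with over 40 N, if the wrist force passes 120 N, or if a joint passes its speed limit or range.

### The arm

A 6-joint arm with a two-finger parallel gripper is mounted at the origin on the work surface. World frame = base frame: x ahead of the robot, y to its left, z up, the work surface at z = 0. Lengths are in m, angles in rad, forces in N, time in s.
With the tool pointing down it reaches from about 0.3 to 0.775 m from the base axis. Payload 14.6 kg.
Tool frame: the origin (TCP) lies midway between the tips of the shut fingers; the grasp point (between the pads) lies 19 mm behind it (ctrl.hold_point_z is the distance from the TCP to the grasp point, in m); z points along the fingers, x is the direction in which the jaws open and shut, and the axes are right-handed (so a half turn about z gives the same grasp; the last joint's range is limited). The gripper opens to 94 mm and grips with 3 to 60 N. Pads are 16 mm wide; open, the fingers measure 119 mm over their backs; the gripper's body (75 mm by 177 mm) begins 78 mm behind the grasp point.
Start: joints at [1.058, 0.3, 1.521, -0, 1.321, -0.067], TCP at [0.237, 0.496, 0.205] pointing down, gripper open.
Joint ranges: [-3.03, 3.03], [-0.79, 2.21], [0.23, 2.52], [-1.04, 4.18], [0, 3.07], [-2.55, 2.55]. Speed limits (rad/s): [2.22, 2.22, 2.57, 3.14, 3.14, 3.14].

### API

Orientations are given as [roll, pitch, yaw] about the fixed x, y, z axes, in that order (R = Rz(yaw) Ry(pitch) Rx(roll)).
In Python, from station import ctrl, viewer, ticket, nets gives the robot as it stands.
- The arm moves only by the tool carry_out, never from a script. Its argument "commands" is one flat list of numbers, 7 for each row, row after row: the closure, from -1 (fully open) to 1 (shut), so that 0 is half open, then the shift along the world's x, y, z in cm, then the turn, a rotation vector about the world's x, y, z in rad. In form: [gripper, tx, ty, tz, ax, ay, az, gripper, tx, ty, tz, ax, ay, az, ...]. A call has 1 to 12 rows; each row is the pose to reach, as a shift and turn from the pose measured when the call began; what a row does not reach only later rows make up. A row lasts 1/12 s, in which the tool goes at most 41.7 mm and 7.16 degrees, less where a joint would pass 70% of its speed; a pose out of reach is approached as far as the arm can. A call with a gripper value outside its range is refused whole. The fingers move at their own pace and stop on an object; "force" is the grip in N (left out, the last holds). Time passes only in rows, so rows that repeat a pose let the fingers close. It gives the time, the measured TCP pose, the force and the opening at its end, in the units of the state.
- ctrl.get_obs(): the state, without advancing time (a new reading comes with each control period).
- viewer.camera(name): name is "scene" or "top" or "wrist"; returns (picture, depth): 480x640x3 uint8, blue, green, red; 480x640 float32, m along the optical axis (not along the pixel's ray), 0 where there is no reading.
- viewer.camera_info(name): a dict with "fx", "fy", "cx", "cy" (pixels), "D" ([k1, k2, p1, p2, k3] as OpenCV has them; the pictures are not rectified), "R" (3x3) and "t" (3): a world point X has camera coordinates R X + t. Camera axes: x right, y down, z forward; pixel columns grow to the right and rows downward; lengths in m; the calibration is good to about 2 mm. A picture is of the moment at which its call begins: read the wrist's pose just before it. camera_info takes no time and is no camera call; for the wrist camera it gives the pose at the moment of the call.
- ticket.hand_in(): hands the job in, once; it reports no verdict.
Trained networks look in the newest picture that a camera, given by its name, has taken for a name from the list of things; names that differ only in an ending like _2 or _b are one class to them, and where a whole thing is asked for, a point or a joint stands for the part that bears it (a point fixed in the world has none). Each returns a list of dicts, best first, with "confidence" (0 to 1); they miss things now and then, are a little off and sometimes report something else, mostly with a low value. They report only what shows in the picture. A call takes as long as a camera call. They do not tell look-alikes from the thing itself.
- nets.silhouettes(camera, thing): "region" (480x640 bool, what is visible of it) and "extent" ([left, top, right, bottom] in pixels, round what is visible of it).
The state is a dict: "time_s": time; "qpos": joint angles; "joint_vel": joint speeds; "tau": joint torques, N m; "ee_pos": TCP position; "eef_rot": TCP orientation; "force": force on the tool from outside, world axes, zero at the start; "moment": the same for the moment, N m; "grip_width": finger opening in m.
Only numpy, scipy, OpenCV 4.12 (cv2) and the standard library are available. Lean on these libraries where they do the work, as an engineer would, in place of code of your own. Each camera call takes 0.05 s, during which the arm holds its last target. There are 200 camera calls.

## Working session

There is one attempt and no reset: what is moved stays moved. The work goes in short steps, Python scripts to look and compute and a tool call to move; the robot and the scene stay as the last step left them, time stands still between calls to the robot, and variables do not carry over. Pictures are saved under pics/ and viewed, about 8 in all and at most 12, crops included, and the job is handed in when it is done.

Besides the shell and the picture viewer there is one more tool, called after "Request:" as name(argument=value, ...), one argument or row to a line, values as JSON. carry_out: Moves the arm, as the interface text tells. Its arguments: {"type":"object","properties":{"commands":{"type":"array","items":{"type":"number"}},"force":{"type":"number"}},"required":["commands"]}

```bash
mkdir -p pics
cat > h.py <<'E'
import numpy as np, cv2
from station import ctrl, viewer, ticket, nets
def world(cam, uv, depth=None, z=None):
    """pixels (n,2) -> world, by depth map or by plane z"""
    i=viewer.camera_info(cam); K=np.array([[i['fx'],0,i['cx']],[0,i['fy'],i['cy']],[0,0,1.]])
    uv=np.asarray(uv,float).reshape(-1,2)
    n=cv2.undistortPoints(uv[:,None],K,np.array(i['D'],float))[:,0]
    r=np.c_[n,np.ones(len(n))]; R=np.array(i['R']);t=np.array(i['t']); o=-R.T@t; d=r@R
    if z is not None: return o+d*((z-o[2])/d[:,2])[:,None]
    dd=depth[uv[:,1].astype(int),uv[:,0].astype(int)]
    return o+d*dd[:,None]
E
python3 - <<'E'
from h import *
s=ctrl.get_obs(); print({k:np.round(v,3) for k,v in s.items()})
for c in ['top','scene']:
    p,d=viewer.camera(c); cv2.imwrite(f'pics/{c}0.png',p); np.save(f'{c}d.npy',d)
    for th in ['tray','shaker','vial1']:
        for x in nets.silhouettes(c,th):
            m=x['region']; 
            v,u=np.nonzero(m&(d>0)); 
            if len(u)<5: continue
            W=world(c,np.c_[u,v],d); print(c,th,round(x['confidence'],2),x['extent'],np.round(np.median(W,0),3),np.round(np.percentile(W,[2,98],axis=0),3).tolist())
E
```

```text
{'time_s': np.float64(0.0), 'qpos': array([ 1.058,  0.301,  1.522, -0.   ,  1.321, -0.067]), 'joint_vel': array([-0.   ,  0.001, -0.   , -0.002,  0.001,  0.001]), 'tau': array([-1.0000e-03, -5.3182e+01, -3.5273e+01,  7.1000e-02,  2.5000e-02,
       -0.0000e+00]), 'ee_pos': array([0.237, 0.496, 0.205]), 'eef_rot': array([-3.142e+00,  1.000e-03,  1.125e+00]), 'force': array([-0.78 , -0.127, -0.291]), 'moment': array([-0.001, -0.011,  0.082]), 'grip_width': np.float64(0.094)}
top tray 0.86 [303.3, 192.0, 335.0, 234.9] [ 0.615 -0.017  0.115] [[0.557, -0.062, 0.107], [0.667, 0.03, 0.131]]
top tray 0.76 [262.8, 264.8, 305.3, 311.3] [0.398 0.092 0.011] [[0.34, 0.036, -0.001], [0.457, 0.151, 0.027]]
top tray 0.76 [381.9, 227.6, 427.0, 263.2] [ 0.516 -0.278  0.011] [[0.462, -0.338, -0.001], [0.571, -0.219, 0.027]]
top tray 0.71 [174.0, 180.5, 184.3, 225.3] [0.667 0.424 0.005] [[0.606, 0.404, -0.004], [0.732, 0.443, 0.013]]
top tray 0.69 [217.0, 164.6, 259.3, 198.6] [0.729 0.226 0.011] [[0.681, 0.17, 0.0], [0.776, 0.281, 0.028]]
top shaker 0.63 [285.0, 170.0, 352.7, 253.5] [ 0.64  -0.024  0.08
[... 488 characters left out ...]
 0.023]]
scene tray 0.84 [353.2, 229.5, 407.4, 263.9] [0.407 0.092 0.01 ] [[0.34, 0.031, -0.001], [0.465, 0.157, 0.024]]
scene tray 0.83 [208.3, 230.6, 259.2, 264.8] [ 0.526 -0.273  0.01 ] [[0.466, -0.338, 0.001], [0.578, -0.217, 0.023]]
scene tray 0.81 [282.2, 242.5, 341.7, 291.9] [ 0.631 -0.015  0.114] [[0.559, -0.066, 0.105], [0.672, 0.029, 0.128]]
scene tray 0.4 [241.3, 195.3, 279.5, 212.0] [ 0.326 -0.288  0.008] [[0.278, -0.322, 0.0], [0.374, -0.251, 0.013]]
scene shaker 0.75 [250.0, 240.2, 368.3, 351.3] [0.719 0.012 0.069] [[0.543, -0.115, 0.016], [0.764, 0.079, 0.121]]
scene vial1 0.44 [307.0, 248.2, 316.8, 262.6] [ 0.616 -0.016  0.141] [[0.604, -0.028, 0.126], [0.621, -0.008, 0.151]]
```

View pics/top0.png

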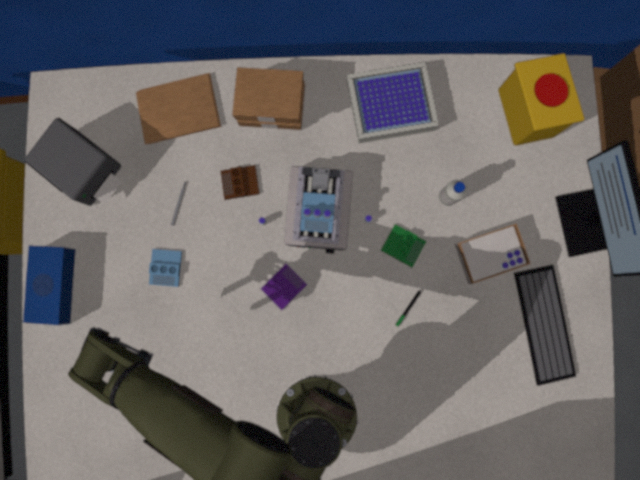

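View pics/scene0.png

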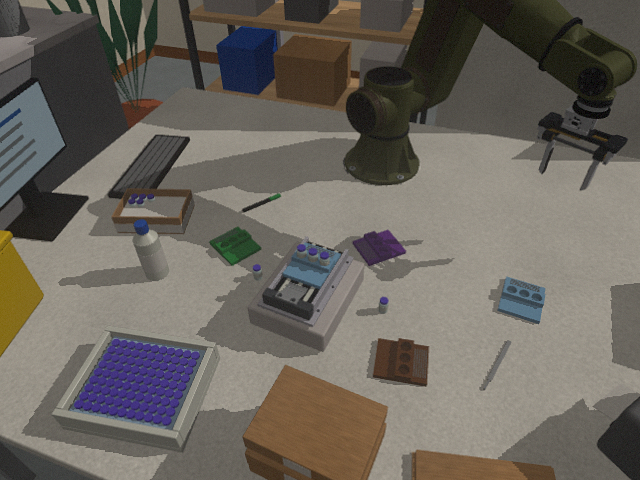

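The target is the blue tray on the white shaker, at about pixel (318,212) in top and (312,265) in scene. The blue tray at (166,267) in top is the spare, and the brown, green and purple ones are look-alikes. I'm moving over the shaker for a close look.

Request:
carry_out(
  commands=[1,2,-4,4,0,0,0.1,1,4,-8,8,0,0,0.2,1,6,-12,9,0,0,0.3,1,8,-15,9,0,0,0.34,1,10,-18.5,9,0,0,0.34,1,12,-22,9,0,0,0.34,1,14,-25.5,9,0,0,0.34,1,16,-29,9,0,0,0.34,1,18,-32.5,9,0,0,0.34,1,20,-36,9,0,0,0.34,1,22,-39.5,9,0,0,0.34,1,24,-43,9,0,0,0.34],
)

```text
time_s: 1.4
ee_pos: [0.4681, 0.0808, 0.2956]
eef_rot: [3.141, 0.0, 1.465]
force: [0.4, 0.7, 0.5]
grip_width: 0.0177
```

Request:
carry_out(
  commands=[1,2,-3,0,0,0,0,1,4,-6,0,0,0,0,1,5,-8,0,0,0,0,1,5,-8,0,0,0,0,1,5,-8,0,0,0,0,1,5,-8,0,0,0,0],
)

```text
time_s: 1.9
ee_pos: [0.5179, 0.0014, 0.2956]
eef_rot: [3.141, -0.0, 1.465]
force: [-0.3, 0.5, 0.8]
grip_width: 0.0001
```

Run:
```python
from h import *
s=ctrl.get_obs(); print({k:np.round(s[k],3) for k in ['time_s','ee_pos','eef_rot','force','grip_width']})
p,d=viewer.camera('wrist'); cv2.imwrite('pics/w0.png',p); np.save('wd.npy',d)
i=viewer.camera_info('wrist'); print(-np.array(i['R']).T@np.array(i['t']))
for th in ['tray','vial1','shaker']:
    for x in nets.silhouettes('wrist',th):
        m=x['region']; v,u=np.nonzero(m&(d>0))
        if len(u)<5: continue
        W=world('wrist',np.c_[u,v],d); print(th,round(x['confidence'],2),x['extent'],np.round(np.median(W,0),3),np.round(np.percentile(W,[2,98],axis=0),3).tolist())
```

```text
{'time_s': np.float64(1.9), 'ee_pos': array([0.518, 0.001, 0.296]), 'eef_rot': array([ 3.141, -0.   ,  1.465]), 'force': array([-0.346,  0.509,  0.791]), 'grip_width': np.float64(0.0)}
[0.44694135 0.01013608 0.4747121 ]
tray 0.83 [451.0, 303.0, 548.2, 371.1] [0.717 0.225 0.011] [[0.68, 0.169, 0.002], [0.761, 0.28, 0.023]]
tray 0.8 [312.3, 16.6, 449.8, 149.9] [0.402 0.093 0.01 ] [[0.343, 0.034, 0.005], [0.46, 0.151, 0.023]]
tray 0.78 [22.9, 173.2, 130.8, 280.9] [ 0.519 -0.275  0.01 ] [[0.462, -0.337, 0.001], [0.577, -0.216, 0.023]]
tray 0.74 [248.9, 258.0, 347.5, 370.3] [ 0.572 -0.03   0.114] [[0.555, -0.061, 0.105], [0.626, 0.032, 0.127]]
vial1 0.83 [251.9, 309.2, 274.0, 328.5] [ 0.599 -0.045  0.14 ] [[0.596, -0.056, 0.124], [0.604, -0.038, 0.151]]
vial1 0.17 [9.4, 5.6, 61.1, 115.6] [ 0.324 -0.284  0.009] [[0.276, -0.323, -0.0], [0.378, -0.249, 0.012]]
shaker 0.63 [207.1, 193.1, 394.9, 438.0] [ 0.547 -0.01   0.069] [[0.509, -0.105, 0.032], [0.648, 0.078, 0.113]]
```

View pics/w0.png

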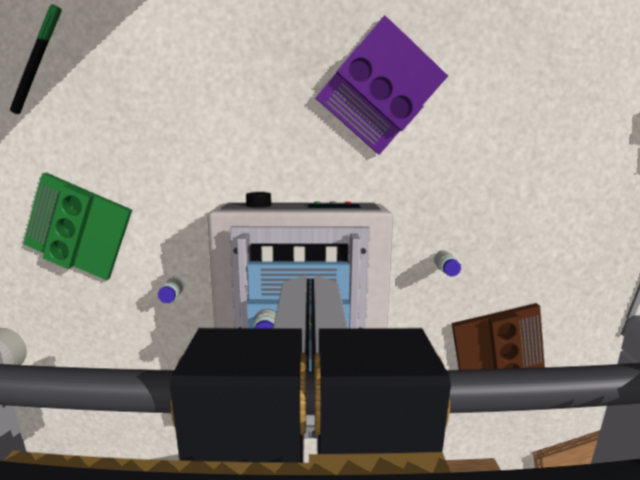

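Run:
```python
from h import *
p,d=viewer.camera('wrist')
best=[x for x in nets.silhouettes('wrist','tray') if abs(x['extent'][0]-249)<15][0]
m=best['region']
u0,v0,u1,v1=map(int,best['extent'])
def fit(P):
    vx,vy,x,y=cv2.fitLine(P[:,:2].astype(np.float32),cv2.DIST_HUBER,0,.01,.01).ravel(); return vx,vy,x,y
# rear edge (first row of mask in each column), sides (rows of the rest)
rear=np.array([[u,np.nonzero(m[:,u])[0][0]-.5] for u in range(u0+8,u1-8)])
W=world('wrist',rear,z=.114); vx,vy,x,y=fit(W); print('rear mid',W.mean(0),'yaw',np.degrees(np.arctan2(-vx,vy)) if vy>0 else np.degrees(np.arctan2(vx,-vy)))
L=np.array([[np.nonzero(m[v])[0][0]-.5,v] for v in range(v0+8,v0+40)]);R=np.array([[np.nonzero(m[v])[0][-1]+.5,v] for v in range(v0+8,v0+40)])
for n,S in(('L',L),('R',R)):
    W=world('wrist',S,z=.114); vx,vy,x,y=fit(W); print(n,'yaw',np.degrees(np.arctan(vy/vx)),'pt',x,y)
# shaker housing: points at housing-top height in top-camera & wrist depth
vv,uu=np.mgrid[190:330,200:400]; uv=np.c_[uu.ravel(),vv.ravel()]; W=world('wrist',uv,d); ok=(W[:,2]>.055)&(W[:,2]<.125)&(d[uv[:,1],uv[:,0]]>0)
# front edge & side edges via mask of height
H=np.zeros(d.shape,bool); H[uv[ok,1],uv[ok,0]]=1
fr=np.array([[u,np.nonzero(H[:,u])[0][0]-.5] for u in range(225,380)]); W=world('wrist',fr,z=.068); vx,vy,x,y=fit(W); print('front mid',W.mean(0),'yaw',np.degrees(np.arctan(-vx/vy)))
for n,k in(('L',0),('R',-1)):
    S=np.array([[np.nonzero(H[v])[0][k]+(.5 if k else -.5),v] for v in range(222,300)]); W=world('wrist',S,z=.068); vx,vy,x,y=fit(W); print(n,'yaw',np.degrees(np.arctan(vy/vx)),'pt',x,y)
cv2.imwrite('pics/w1.png',cv2.resize(p[180:345,190:410],None,fx=3.5,fy=3.5,interpolation=cv2.INTER_CUBIC))
```

```text
rear mid [ 0.55595552 -0.01275818  0.114     ] yaw -4.8381886
L yaw -2.635125 pt 0.5717 -0.061838605
R yaw -4.559879 pt 0.5743261 0.032573443
front mid [ 0.51557499 -0.0050563   0.068     ] yaw -5.98032
L yaw -6.4480953 pt 0.56535774 -0.107014835
R yaw -5.9258585 pt 0.58913296 0.078446805
```

View pics/w1.png

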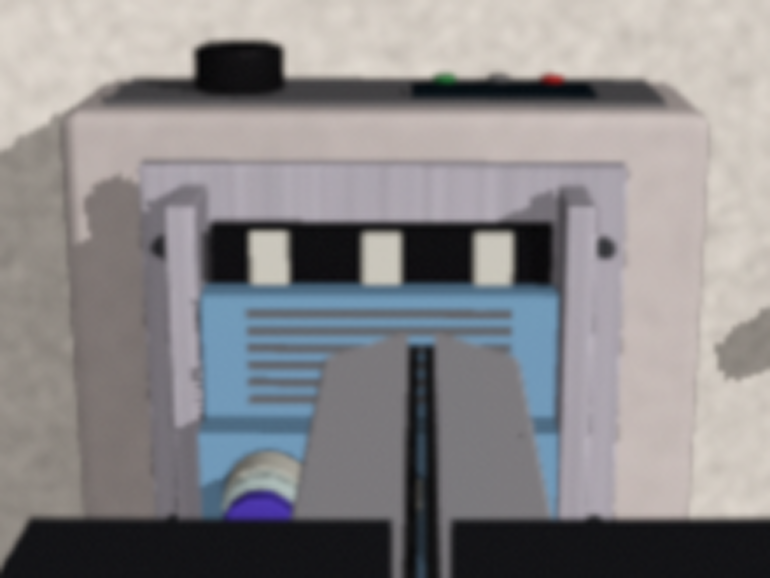

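The picture shows the blue tray on the deck with its rear edge at about crop row 290. The housing sides and rails line up with the tool, so the shaker yaw is about -6°. The rest centre is at about (0.574, -0.015, 0.114) and travel to home is about 52 mm. I'm descending to just above the rest.

Request:
carry_out(
  commands="[1, 2.5, -0.8, -1, 0, 0, 0, 1, 5.5, -1.6, -3, 0, 0, 0, 1, 5.5, -1.6, -6, 0, 0, 0, 1, 5.5, -1.6, -9, 0, 0, 0, 1, 5.5, -1.6, -12, 0, 0, 0, 1, 5.5, -1.6, -14.5, 0, 0, 0, 1, 5.5, -1.6, -16, 0, 0, 0, 1, 5.5, -1.6, -16.8, 0, 0, 0, 1, 5.5, -1.6, -17, 0, 0, 0, 1, 5.5, -1.6, -17, 0, 0, 0], \"force\": 20",
)

```text
carry_out: Invalid argument: commands='[1, 2.5, -0.8, -1, 0, 0, 0, 1, 5.5, -1.6, -3, 0, 0, 0, 1, 5.5, -1.6, -6, 0, 0, 0, 1, 5.5, -1.6, -9, 0, 0, 0, 1, 5.5, -1.6, -12, 0, 0, 0, 1, 5.5, -1.6, -14.5, 0, 0, 0, 1, 5.5, -1.6, -16, 0, 0, 0, 1, 5...(295 chars total, truncated) is not valid JSON
```

Run:
```python
from h import *
s=ctrl.get_obs(); print({k:np.round(s[k],4) for k in ['time_s','ee_pos','eef_rot','force','grip_width']})
p,d=viewer.camera('wrist'); q,_=viewer.camera('scene')
cv2.imwrite('pics/c1.png',np.vstack([cv2.resize(p[200:400,160:480],(640,400)),cv2.resize(q[225:325,250:410],(640,400),interpolation=cv2.INTER_CUBIC)])[:,:][::1][:800])
im=cv2.imread('pics/c1.png'); cv2.imwrite('pics/c1.png',cv2.resize(im,(480,600)))
```

```text
{'time_s': np.float64(2.2), 'ee_pos': array([0.518 , 0.0014, 0.2958]), 'eef_rot': array([ 3.1406, -0.    ,  1.4659]), 'force': array([ 0.2115, -0.4623, -0.8547]), 'grip_width': np.float64(0.0005)}
```

View pics/c1.png

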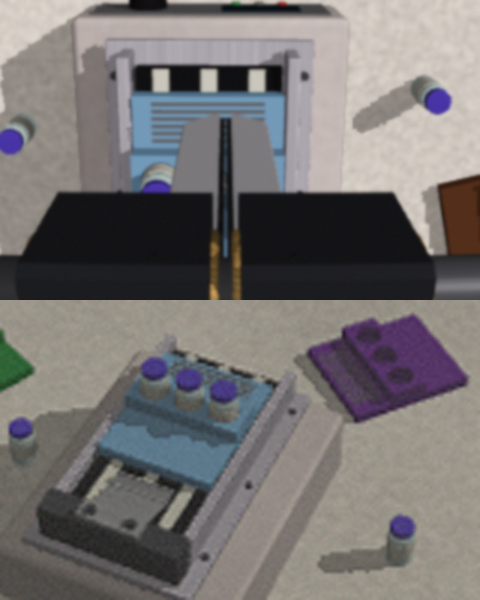

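That move call was malformed and refused, so the arm hasn't moved and the picture still shows the scene before descent. The tray sits square in front of the leaf. I'm repeating the move.

Request:
carry_out(
  commands=[1,2.5,-0.8,-1,0,0,0,1,5.5,-1.6,-3,0,0,0,1,5.5,-1.6,-6,0,0,0,1,5.5,-1.6,-9,0,0,0,1,5.5,-1.6,-12,0,0,0,1,5.5,-1.6,-14.5,0,0,0,1,5.5,-1.6,-16,0,0,0,1,5.5,-1.6,-16.8,0,0,0,1,5.5,-1.6,-17,0,0,0,1,5.5,-1.6,-17,0,0,0],
  force=20,
)

```text
time_s: 3.13
ee_pos: [0.5732, -0.0148, 0.1261]
eef_rot: [3.141, 0.0, 1.466]
force: [0.5, -0.4, -0.0]
grip_width: 0.0004
```

Run:
```python
from h import *
s=ctrl.get_obs(); print({k:np.round(s[k],4) for k in ['time_s','ee_pos','eef_rot','force','grip_width']})
p,d=viewer.camera('wrist'); q,_=viewer.camera('scene')
cv2.imwrite('pics/c2.png',np.hstack([cv2.resize(p[180:480,160:480],(427,400)),cv2.resize(q[225:325,260:360],(373,400),interpolation=cv2.INTER_CUBIC)]))
```

```text
{'time_s': np.float64(3.1333), 'ee_pos': array([ 0.5732, -0.0148,  0.1261]), 'eef_rot': array([3.1406, 0.    , 1.4656]), 'force': array([ 0.4539, -0.4483, -0.0499]), 'grip_width': np.float64(0.0004)}
```

View pics/c2.png

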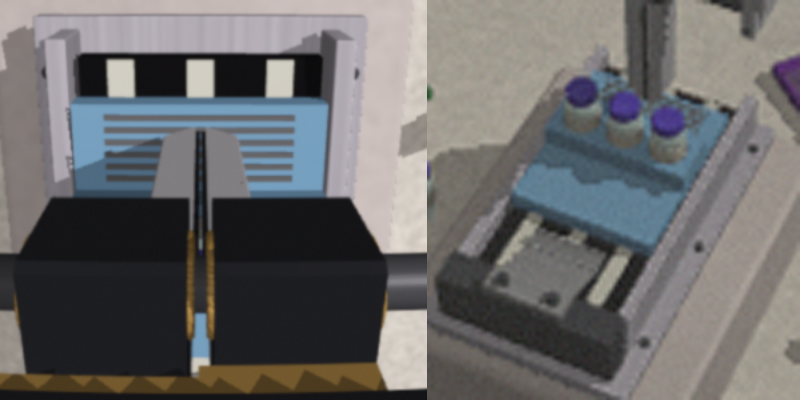

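The fingertips are centred over the ribs and clear of the vials. I'm pressing down gently in steps.

Request:
carry_out(
  commands=[1,0,0,-0.5,0,0,0,1,0,0,-0.9,0,0,0,1,0,0,-1.1,0,0,0,1,0,0,-1.25,0,0,0,1,0,0,-1.4,0,0,0,1,0,0,-1.5,0,0,0,1,0,0,-1.6,0,0,0,1,0,0,-1.6,0,0,0],
)

```text
time_s: 3.9
ee_pos: [0.5739, -0.0149, 0.1116]
eef_rot: [3.138, -0.0, 1.466]
force: [-2.7, 0.9, 7.8]
grip_width: 0.0006
```

Request:
carry_out(
  commands=[1,0,0,-0.2,0,0,0,1,0,0,-0.35,0,0,0,1,0,0,-0.5,0,0,0,1,0,0,-0.65,0,0,0,1,0,0,-0.8,0,0,0,1,0,0,-0.9,0,0,0,1,0,0,-0.9,0,0,0,1,0,0,-0.9,0,0,0],
)

```text
time_s: 4.57
ee_pos: [0.5754, -0.015, 0.106]
eef_rot: [3.133, -0.0, 1.466]
force: [-6.0, 0.5, 27.3]
grip_width: 0.0007
```

Run:
```python
from h import *
s=ctrl.get_obs(); print({k:np.round(s[k],4) for k in ['time_s','ee_pos','eef_rot','force','moment']})
p,d=viewer.camera('wrist'); q,_=viewer.camera('scene')
cv2.imwrite('pics/c3.png',np.hstack([cv2.resize(p[180:480,160:480],(427,400)),cv2.resize(q[225:325,260:360],(373,400),interpolation=cv2.INTER_CUBIC)]))
```

```text
{'time_s': np.float64(4.5667), 'ee_pos': array([ 0.5754, -0.015 ,  0.106 ]), 'eef_rot': array([ 3.1330e+00, -1.0000e-04,  1.4656e+00]), 'force': array([-5.9526,  0.511 , 27.2717]), 'moment': array([0.1117, 1.3843, 0.0304])}
```

View pics/c3.png

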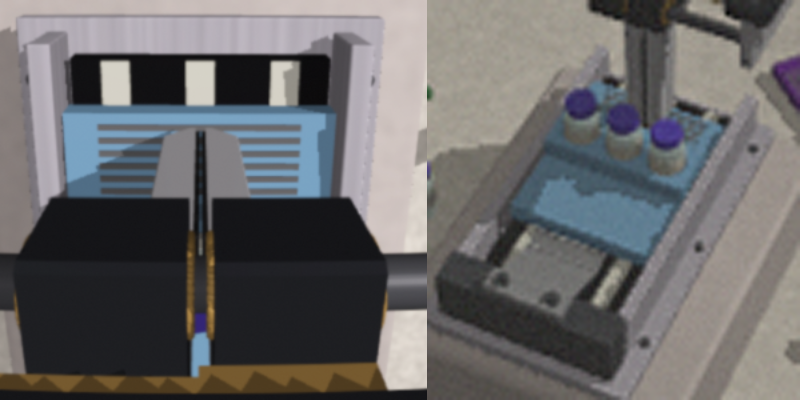

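The deck is on its bottom stop (z 0.106, 27 N), the tray is flat and the vials are upright. I'm sliding forward slowly while keeping it pressed.

Request:
carry_out(
  commands=[1,0.3,-0.02,-0.3,0,0,0,1,0.5,-0.05,-0.3,0,0,0,1,0.7,-0.07,-0.3,0,0,0,1,0.9,-0.09,-0.3,0,0,0,1,1.1,-0.11,-0.3,0,0,0,1,1.3,-0.14,-0.3,0,0,0,1,1.5,-0.16,-0.3,0,0,0,1,1.7,-0.18,-0.3,0,0,0,1,1.9,-0.2,-0.3,0,0,0],
)

```text
time_s: 5.42
ee_pos: [0.5954, -0.017, 0.106]
eef_rot: [3.129, -0.0, 1.466]
force: [-13.1, 1.2, 28.6]
grip_width: 0.0003
```

Run:
```python
from h import *
s=ctrl.get_obs(); print({k:np.round(s[k],4) for k in ['time_s','ee_pos','eef_rot','force','moment']})
p,d=viewer.camera('wrist'); q,_=viewer.camera('scene')
cv2.imwrite('pics/c4.png',np.hstack([cv2.resize(p[180:480,160:480],(427,400)),cv2.resize(q[225:325,260:360],(373,400),interpolation=cv2.INTER_CUBIC)]))
```

```text
{'time_s': np.float64(5.4167), 'ee_pos': array([ 0.5954, -0.017 ,  0.106 ]), 'eef_rot': array([ 3.1294e+00, -2.0000e-04,  1.4657e+00]), 'force': array([-13.0998,   1.1635,  28.6139]), 'moment': array([0.2754, 2.6345, 0.0069])}
```

View pics/c4.png

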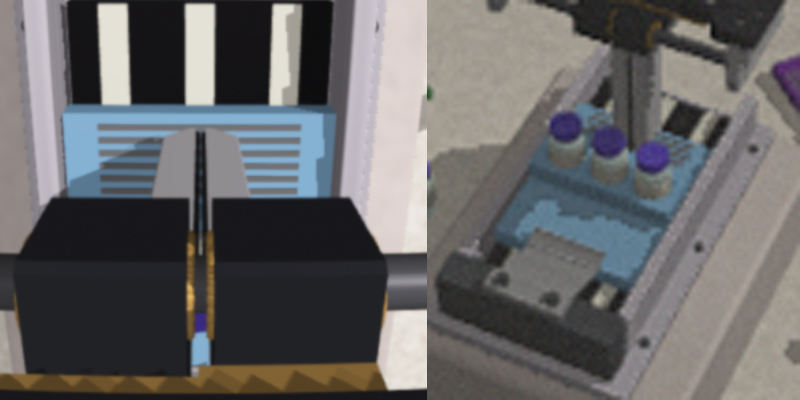

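The tray moves with the fingers without slipping, and its nose is now under the leaf tip. The vials are upright. I'm continuing slowly.

Request:
carry_out(
  commands=[1,0.1,-0.01,-0.3,0,0,0,1,0.25,-0.03,-0.3,0,0,0,1,0.4,-0.04,-0.3,0,0,0,1,0.55,-0.06,-0.3,0,0,0,1,0.7,-0.07,-0.3,0,0,0,1,0.85,-0.09,-0.3,0,0,0,1,1.0,-0.1,-0.3,0,0,0,1,1.15,-0.12,-0.3,0,0,0,1,1.3,-0.14,-0.3,0,0,0],
)

```text
time_s: 6.27
ee_pos: [0.6094, -0.0184, 0.1061]
eef_rot: [3.126, -0.0, 1.466]
force: [-9.3, 0.9, 24.8]
grip_width: 0.0007
```

```bash
cat > chk.py <<'E'
from h import *
s=ctrl.get_obs(); print({k:np.round(s[k],4) for k in ['time_s','ee_pos','force']})
p,d=viewer.camera('wrist')
# tray rear top edge in the wrist picture relative to the tool: blue starts, columns 200..220 & 300..320
hsv=cv2.cvtColor(p,cv2.COLOR_BGR2HSV); b=(hsv[...,0]>95)&(hsv[...,0]<112)&(hsv[...,1]>70)&(hsv[...,2]>90)
e=[[u,np.nonzero(b[200:330,u])[0][0]+200] for u in list(range(215,245))+list(range(375,400)) if b[200:330,u].any()]
z=s['ee_pos'][2]
W=world('wrist',e,z=z-.010); W=W[abs(W[:,0]-np.median(W[:,0]))<.008]
c=W.mean(0); print('rows',np.median(np.array(e)[:,1]),'tray rear edge',np.round(c,4),'behind TCP mm',round(1000*((s['ee_pos'][:2]-c[:2])@[.9945,-.1045]),1))
E
python3 chk.py
```

```text
{'time_s': np.float64(6.2667), 'ee_pos': array([ 0.6094, -0.0184,  0.1061]), 'force': array([-9.2692,  0.8747, 24.8405])}
rows 260.0 tray rear edge [ 0.5954 -0.02    0.0961] behind TCP mm 13.7
```

No slip: the fingertips are still 14 mm ahead of the rear edge. About 14 mm remain, so I'm going 9 mm further and then feeling for the stop.

Request:
carry_out(
  commands=[1,0.1,-0.01,-0.33,0,0,0,1,0.25,-0.03,-0.33,0,0,0,1,0.4,-0.04,-0.33,0,0,0,1,0.55,-0.06,-0.33,0,0,0,1,0.7,-0.07,-0.33,0,0,0,1,0.8,-0.08,-0.33,0,0,0,1,0.9,-0.09,-0.33,0,0,0],
)

```text
time_s: 6.9
ee_pos: [0.6196, -0.0194, 0.1061]
eef_rot: [3.122, -0.0, 1.466]
force: [-9.4, 1.2, 25.9]
grip_width: 0.0006
```

Request:
carry_out(
  commands=[1,0.08,-0.01,-0.33,0,0,0,1,0.14,-0.02,-0.33,0,0,0,1,0.2,-0.02,-0.33,0,0,0],
)

```text
time_s: 7.15
ee_pos: [0.6226, -0.0196, 0.1061]
eef_rot: [3.118, -0.0, 1.466]
force: [-9.8, -0.2, 26.4]
grip_width: 0.0004
```

```bash
python3 chk.py
```

```text
{'time_s': np.float64(7.15), 'ee_pos': array([ 0.6226, -0.0196,  0.1061]), 'force': array([-9.8437, -0.2062, 26.3838])}
rows 259.0 tray rear edge [ 0.6084 -0.0212  0.0961] behind TCP mm 13.9
```

Request:
carry_out(
  commands=[1,0.05,-0.01,-0.33,0,0,0,1,0.1,-0.01,-0.33,0,0,0],
)

```text
time_s: 7.37
ee_pos: [0.6247, -0.0198, 0.1061]
eef_rot: [3.114, -0.0, 1.466]
force: [-9.3, 0.5, 26.0]
grip_width: -0.0001
```

Request:
carry_out(
  commands=[1,0.05,-0.01,-0.33,0,0,0,1,0.1,-0.01,-0.33,0,0,0],
)

```text
time_s: 7.53
ee_pos: [0.6264, -0.02, 0.1061]
eef_rot: [3.111, -0.0, 1.466]
force: [-14.6, 0.9, 28.6]
grip_width: 0.0004
```

The resisting force has jumped from 9.5 to 14.6 N, which is probably the stop. I'm checking.

Request:
carry_out(
  commands=[1,0.03,0,-0.33,0,0,0,1,0.06,-0.01,-0.33,0,0,0],
)

```text
time_s: 7.7
ee_pos: [0.6277, -0.0201, 0.1061]
eef_rot: [3.108, -0.0, 1.466]
force: [-11.3, 1.8, 26.8]
grip_width: 0.0003
```

```bash
python3 chk.py
python3 - <<'E'
from h import *
q,_=viewer.camera('scene')
cv2.imwrite('pics/c5.png',cv2.resize(q[225:325,260:380],(720,600),interpolation=cv2.INTER_CUBIC))
E
```

```text
{'time_s': np.float64(7.7), 'ee_pos': array([ 0.6277, -0.0201,  0.1061]), 'force': array([-11.322 ,   1.8234,  26.8375])}
rows 255.0 tray rear edge [ 0.6116 -0.0215  0.0961] behind TCP mm 15.9
```

View pics/c5.png

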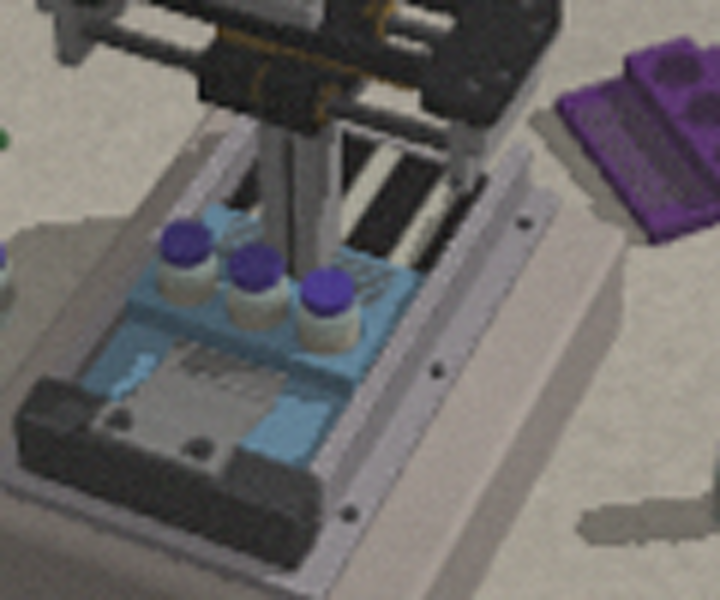

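The nose reaches the dark stop block (crop ~(90,390) to (310,460)). The tray moved only 3.2 mm while the fingertips moved 5.1 mm, so they slip and the tray is blocked. One more small push with a firmer press should confirm it.

Request:
carry_out(
  commands=[1,0.0,0,-0.4,0,0,0,1,0.05,0,-0.4,0,0,0,1,0.08,-0.01,-0.4,0,0,0],
)

```text
time_s: 8.05
ee_pos: [0.6296, -0.0203, 0.106]
eef_rot: [3.104, -0.0, 1.466]
force: [-13.1, 0.5, 30.7]
grip_width: 0.0005
```

```bash
python3 chk.py
```

```text
{'time_s': np.float64(8.05), 'ee_pos': array([ 0.6296, -0.0203,  0.106 ]), 'force': array([-13.0841,   0.5388,  30.6649])}
rows 252.0 tray rear edge [ 0.6116 -0.0215  0.096 ] behind TCP mm 17.7
```

The rear edge stays at 0.6116 while the fingertips slide over the rest, so the tray is home. I'm letting go straight up, with a slight forward bias so the unloading arm doesn't drag the tray back.

Request:
carry_out(
  commands=[1,0.08,-0.01,-0.25,0,0,0,1,0.12,-0.01,-0.1,0,0,0,1,0.18,-0.02,0.1,0,0,0,1,0.22,-0.02,0.3,0,0,0,1,0.22,-0.02,0.5,0,0,0,1,0.2,-0.02,0.8,0,0,0,1,0.1,-0.01,1.5,0,0,0,1,0,0,3,0,0,0,1,0,0,5.5,0,0,0,1,0,0,8.5,0,0,0,1,0,0,11.5,0,0,0,1,0,0,12,0,0,0],
)

```text
time_s: 9.1
ee_pos: [0.6308, -0.0204, 0.2322]
eef_rot: [3.096, -0.0, 1.466]
force: [-0.5, 0.4, 1.2]
grip_width: 0.0004
```

Request:
carry_out(
  commands=[1,-3,0,3,0,0,0,1,-6,0,6,0,0,0,1,-9,0,6,0,0,0,1,-12,0,6,0,0,0,1,-14,0,6,0,0,0,1,-14,0,6,0,0,0,1,-14,0,6,0,0,0],
)

```text
time_s: 9.68
ee_pos: [0.4906, -0.0204, 0.2929]
eef_rot: [3.095, -0.0, 1.466]
force: [0.5, -0.6, 0.5]
grip_width: 0.0002
```

Run:
```python
from h import *
s=ctrl.get_obs(); print({k:np.round(s[k],4) for k in ['time_s','ee_pos','force']})
p,d=viewer.camera('wrist'); q,_=viewer.camera('scene')
cv2.imwrite('pics/c6.png',np.hstack([p[150:480,150:480],cv2.resize(q[225:325,260:370],(363,330),interpolation=cv2.INTER_CUBIC)]))
for x in nets.silhouettes('wrist','tray'):
    v,u=np.nonzero(x['region']&(d>0)); 
    if len(u)<5: continue
    W=world('wrist',np.c_[u,v],d); print(np.round(np.median(W,0),3),np.round(np.percentile(W,[2,98],axis=0),3).tolist())
```

```text
{'time_s': np.float64(9.6833), 'ee_pos': array([ 0.4906, -0.0204,  0.2929]), 'force': array([ 0.4551, -0.5643,  0.4649])}
[0.402 0.092 0.009] [[0.344, 0.034, 0.004], [0.46, 0.151, 0.022]]
[ 0.518 -0.276  0.009] [[0.461, -0.337, 0.002], [0.575, -0.218, 0.022]]
[0.713 0.224 0.009] [[0.68, 0.167, -0.001], [0.752, 0.279, 0.022]]
[0.616 0.014 0.104] [[0.614, -0.036, 0.097], [0.648, 0.028, 0.119]]
```

View pics/c6.png

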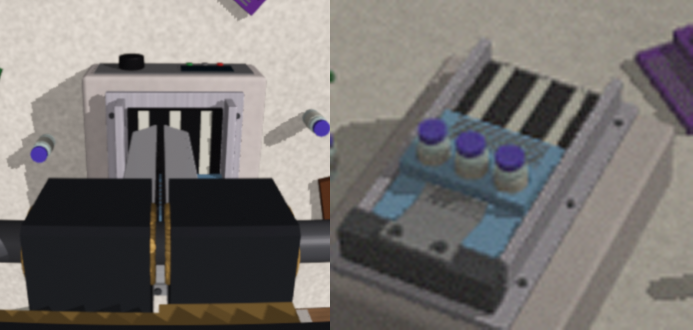

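The tray sits under the leaf with its nose at the stop and the vials upright. I'm backing off a little for a clear view, to check that release didn't shift it.

Request:
carry_out(
  commands=[1,-3,0,0,0,0,0,1,-6,0,0,0,0,0,1,-8,0,0,0,0,0,1,-8,0,0,0,0,0,1,-8,0,0,0,0,0],
)

```text
time_s: 10.25
ee_pos: [0.4119, -0.0205, 0.2921]
eef_rot: [3.096, -0.0, 1.466]
force: [0.9, -0.3, -0.2]
grip_width: 0.0007
```

Run:
```python
from h import *
for c in ['wrist','top']:
    p,d=viewer.camera(c); hsv=cv2.cvtColor(p,cv2.COLOR_BGR2HSV)
    b=(hsv[...,0]>95)&(hsv[...,0]<112)&(hsv[...,1]>70)&(hsv[...,2]>70)
    v,u=np.nonzero(b&(d>0)); W=world(c,np.c_[u,v],d)
    k=(abs(W[:,0]-.65)<.08)&(abs(W[:,1]+.02)<.055)&(W[:,2]>.09)&(W[:,2]<.135)
    S=(W[k,:2]-[.575,-.0145])@np.array([.9945,-.1045]); print(c,k.sum(),'along-slide extent from (.575,-.0145): mm',np.round(1000*np.percentile(S,[0.5,3,50,97,99.5]),1))
    if c=='wrist' and k.sum():
        uv=np.c_[u,v][k]; e=np.array([[x,uv[uv[:,0]==x][:,1].min()] for x in np.unique(uv[:,0])])
        E=world(c,e,z=.099); print('rear edge x at y', np.round(E[::8,:2],4).tolist())
# vials in tray
for x in nets.silhouettes('top','vial1')[:6]:
    w=x['region'];_,d2=p,d; v,u=np.nonzero(w&(d>0)); W=world('top',np.c_[u,v],d); print(round(x['confidence'],2),np.round(np.median(W,0),3),round(W[:,2].max(),3))
a=cv2.imread('pics/top0.png'); cv2.imwrite('pics/cmp.png',np.hstack([cv2.resize(i[150:320,150:480],(400,206)) for i in (a,p)]))
```

```text
wrist 154 along-slide extent from (.575,-.0145): mm [ 61.7  63.5  71.7  99.4 101.4]
rear edge x at y [[0.6611, -0.0495], [0.6662, -0.0411]]
top 596 along-slide extent from (.575,-.0145): mm [ 33.8  36.2  80.7 143.7 146.7]
0.57 [0.659 0.007 0.142] 0.153
0.51 [ 0.657 -0.022  0.143] 0.154
```

View pics/cmp.png

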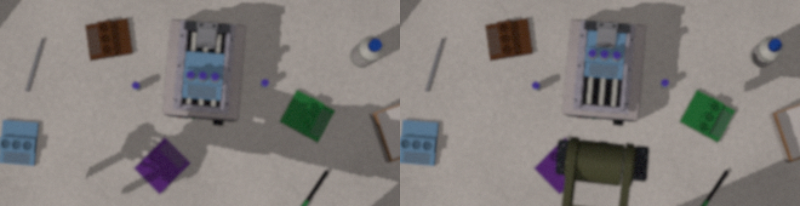

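```bash
python3 -c "
from h import *
print(ctrl.get_obs()['time_s'], ticket.hand_in())"
```

```text
the job is handed in; nothing more can be done
10.4 None
```

The tray is home against the stop under the leaf spring, and I handed the job in at 10.4 s with the gripper lifted off and well clear.

**What I did:** With shut fingertips on the ribbed rest, I pressed the deck to its bottom stop (25 to 31 N). Keeping it pressed, I slid the tray about 53 mm at a slow pace until it met the stop. I then let go straight up and backed away.

**Stop contact:** The push force rose from about 9.5 to 14.6 N. On the last small push the tray's rear edge stayed at x = 0.6116 while the fingertips slid about 2 mm forward over the rest.

**After letting go:**
- The middle vial has moved 52 mm with the tray, matching the planned travel.
- The top camera puts the rear edge at about x = 0.610, within 1–2 mm of the pressed reading, so any shift on release is below what I could measure.
- The vials were upright, and the other items in view had not moved. The arm hid part of the purple look-alike in the last picture.

**Failed or weak checks:**
- One move call was malformed and refused before anything moved.
- The last wrist-camera check of the rear edge was unusable because the view was mostly blocked.

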